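# Measure the chocolate slab on the blue mat with the dial height gauge

## Task

Check the height of the chocolate slab that lies on the blue mat: raise the gauge's foot out of the way, lay the slab flat on the gauge's base and push it home, its end against the stop at the back and its middle under the foot. Then lower the carriage gently until the foot rests on the slab and its stem is pushed in just as far as the red band, the sleeve's lip standing within the band, and leave the gauge standing there, reading. Do not bear down hard on the slab, and leave the other slabs and the things around as they are.

Things in the scene. Friction and masses are not known exactly. Their poses are not given: they have to be found in the camera images.
- anvil (a point): dial height gauge, a fixed stand: steel base 300 x 150 mm, flat top 22 mm above the table. The point lies on the top, straight below the gauge's foot, 150 mm from the base's front and rear edges. x points from the open front to the column, y left across the base, z up. The base is clear from its front edge to the stop. A slab that is home has its centre over this point and its length along x.
- stop (a point): the middle of the stop's face that the slab's end must meet: 80 mm behind the foot's axis, 8 mm above the base's top; axes as anvil. The stop is 90 mm wide and 14 mm high. The column, 25 mm thick, stands 122 mm behind the foot's axis, up to 318 mm above the table.
- grip (a point): centre of the black upright grip on the carriage, on the foot's axis: 28 mm in diameter, 42 mm tall, with a 38 mm head 6 mm thick above; its top is 27 mm above this point, the extended foot's face 110 mm below it. Under the grip are the dial case (56 mm along y, 22 mm along x, top 26 mm below this point) and an arm 26 mm wide back to the column, top 41 mm below.
- carriage (a joint): height of the carriage, 0 to 0.080 m, up positive: the clear height between the base and the extended foot. It starts at 0.006 to 0.018, too low for any slab, and stays where it is left (friction 6 N, weight 4 N: about 10 N to raise it, 2 N to lower it). With the foot resting on a slab, slab height = carriage + foot.
- foot (a joint): how far the foot is pushed up into its sleeve, 0 (extended, hanging free) to 0.010 m (bottomed). A spring holds it out: 3 N to start it moving, then 0.5 N for each mm. The red band on the stem meets the sleeve's lip from 0.002 to 0.007 (the dial's needle is then in the green sector).
- foot_face (a point): centre of the foot's flat round underside, 32 mm in diameter; the stem above it is 10 mm thick with a red band, and goes up into the sleeve
- dark_grip (a point): dark brown chocolate slab, 160 x 60 mm, flat top and ends, 0.2 to 0.6 kg; height not told (the three differ, 24 to 40 mm). The point is on its vertical centre line, 13 mm above its underside; x along its length, y across its width, z up. One of the three slabs lies on the blue mat, two on brown sheets: which is where changes.
- milk_grip (a point): mid-brown milk chocolate slab, 160 x 60 mm, flat top and ends, 0.2 to 0.6 kg; height not told (the three differ, 24 to 40 mm). The point is on its vertical centre line, 13 mm above its underside; x along its length, y across its width, z up. One of the three slabs lies on the blue mat, two on brown sheets: which is where changes.
- white_grip (a point): cream-white chocolate slab, 160 x 60 mm, flat top and ends, 0.2 to 0.6 kg; height not told (the three differ, 24 to 40 mm). The point is on its vertical centre line, 13 mm above its underside; x along its length, y across its width, z up. One of the three slabs lies on the blue mat, two on brown sheets: which is where changes.
- mat: thin blue mat, 200 x 115 mm, under the slab to be measured; its origin is its centre (the slab lies within 10 mm of it)
- blender: black hand blender lying on its side, 390 mm long and 62 mm thick; a bystander; origin near its middle on the underside
- tub: white plastic tub with a blue lid, 98 mm across and 81 mm high; a bystander; origin at the centre of its underside
- bowl: steel bowl, 170 mm across and 75 mm high; a bystander; origin at the centre of its underside
- jar: pink jar with a white cap, 68 mm across and 95 mm high; a bystander; origin at the centre of its underside
- cutter: round steel pastry cutter, 90 mm across and 50 mm high; a bystander; origin at the centre of its underside
- spatula: spatula with a handle, 260 mm long, lying flat; a bystander; origin near its middle on the underside
Not all that is in view belongs to the job. There is more than one size of the part that bears white_grip; the job needs the larger.

How it is judged (in metres and radians):
On the way, in this order (a step that is already met when the one before it is completed fails the run):
1. the slab from the blue mat lies flat on the gauge's base, home against the stop under the raised foot, which does not touch it yet (horizontal distance between each of dark_grip, milk_grip, white_grip and mat above 0.07 m and ((x of dark_grip in the frame of anvil between -0.005 and 0.005 m and y of dark_grip in the frame of anvil between -0.012 and 0.012 m and z of dark_grip in the frame of anvil between 0.01 and 0.016 m and angle between the x axis of dark_grip and the x axis of anvil, either way round below 0.09 rad) or (x of milk_grip in the frame of anvil between -0.005 and 0.005 m and y of milk_grip in the frame of anvil between -0.012 and 0.012 m and z of milk_grip in the frame of anvil between 0.01 and 0.016 m and angle between the x axis of milk_grip and the x axis of anvil, either way round below 0.09 rad) or (x of white_grip in the frame of anvil between -0.005 and 0.005 m and y of white_grip in the frame of anvil between -0.012 and 0.012 m and z of white_grip in the frame of anvil between 0.01 and 0.016 m and angle between the x axis of white_grip and the x axis of anvil, either way round below 0.09 rad)) and value of joint foot below 0.001 m), for 0.1 s.
2. the foot has been lowered on to the slab, its stem pushed in as far as the red band (2 to 7 mm) (value of joint foot between 0.002 and 0.007 m and ((x of dark_grip in the frame of anvil between -0.005 and 0.005 m and y of dark_grip in the frame of anvil between -0.012 and 0.012 m and z of dark_grip in the frame of anvil between 0.01 and 0.016 m and angle between the x axis of dark_grip and the x axis of anvil, either way round below 0.09 rad and contact force between foot and slab_dark above 1.5 N) or (x of milk_grip in the frame of anvil between -0.005 and 0.005 m and y of milk_grip in the frame of anvil between -0.012 and 0.012 m and z of milk_grip in the frame of anvil between 0.01 and 0.016 m and angle between the x axis of milk_grip and the x axis of anvil, either way round below 0.09 rad and contact force between foot and slab_milk above 1.5 N) or (x of white_grip in the frame of anvil between -0.005 and 0.005 m and y of white_grip in the frame of anvil between -0.012 and 0.012 m and z of white_grip in the frame of anvil between 0.01 and 0.016 m and angle between the x axis of white_grip and the x axis of anvil, either way round below 0.09 rad and contact force between foot and slab_white above 1.5 N))), for 0.2 s.
At the end, for the whole second after the job is handed in: The slab from the blue mat lies flat and home on the gauge (centre within 5 mm along, 12 mm across of the point below the foot, square to 0.09 rad); the foot rests on it, stem pushed in 2 to 7 mm (red band), carriage still; the other slabs are within 20 mm of where they lay (all of step 2 and horizontal distance between each of dark_grip, milk_grip, white_grip and mat above 0.07 m and velocity of joint carriage between -0.002 and 0.002 m/s); the robot touches nothing.
It fails at once if the foot was pressed hard (over 14 N) on a slab (contact force between foot and slab_dark above 14 N or contact force between foot and slab_milk above 14 N or contact force between foot and slab_white above 14 N).
It fails at once if a slab was tipped over or stood on edge (angle between any of dark_grip, milk_grip, white_grip's own z axis and vertical above 0.6 rad).
It fails at once if a second slab was moved more than 20 mm (distance of each of dark_grip, milk_grip from where it was at the start of the episode above 0.02 m or distance of each of dark_grip, white_grip from where it was at the start of the episode above 0.02 m or distance of each of milk_grip, white_grip from where it was at the start of the episode above 0.02 m).
It fails at once if a bystander was moved more than 30 mm (distance of any of blender, tub, bowl, jar, cutter, spatula from where it was at the start of the episode above 0.03 m).
It also fails if it takes over 72 s, if anything falls off the work surface, if the arm or the gripper's body presses on something with over 40 N, if the wrist force passes 120 N, or if a joint passes its speed limit or range.

## Robot

A 6-joint arm with a two-finger parallel gripper is mounted at the origin on the work surface. World frame = base frame: x ahead of the robot, y to its left, z up, the work surface at z = 0. Lengths are in mm, angles in rad, forces in N, time in s.
With the tool pointing down it reaches from about 275 to 1000 mm from the base axis. Payload 8.4 kg.
Tool frame: the origin (TCP) lies between the finger pads; the fingertips stand 8 mm ahead of it and the grasp point (between the pads) lies 11 mm behind it (tcp_to_tips is the distance from the TCP to the fingertips, in mm); z points along the fingers, y is the line along which they close (so a half turn about z gives the same grasp; the last joint's range is limited). The gripper opens to 85 mm and grips with 20 to 120 N. Pads are 22 mm wide; open, the fingers measure 114 mm over their backs; the gripper's body (76 mm by 85 mm) begins 54 mm behind the grasp point. The pads swing forward as they close: fully open they stand 13 mm farther back than shut.
Start: joints at [1.206, 0.353, 1.633, -0, 1.155, -0.002], TCP at [221.807, 584.32, 239.281] pointing down, gripper open.
Joint ranges: [-2.63, 2.63], [-0.92, 2.1], [0.06, 2.66], [-1.3, 4.44], [0, 2.69], [-3.02, 3.02]. Speed limits (rad/s): [2.22, 2.22, 2.79, 3.14, 3.14, 3.14].

## Interface

Orientations are given as [roll, pitch, yaw] about the fixed x, y, z axes, in that order (R = Rz(yaw) Ry(pitch) Rx(roll)).
In Python, from rig import * gives the robot as it stands.
- The arm moves only by the tool step_arm, never from a script. Its argument "motion" is a list of rows, each an object with "claw": the finger opening in mm, from 0 to 85.4; "delta_pos": the shift along the tool's x, y, z in mm, a list of three; "turn": the turn about the tool's z in rad. In form: [{"claw": claw, "delta_pos": [dx, dy, dz], "turn": turn}, ...]. A call has 1 to 8 rows; each row shifts and turns the commanded pose from where the row before left it, along the tool's axes as they then stand; what a row does not reach is not made up. A row lasts 1/12 s, in which the tool goes at most 41.7 mm and 7.16 degrees, less where a joint would pass 70% of its speed; a pose out of reach is approached as far as the arm can. A call is refused whole if a number of a shift passes 41.7 or a number of a turn 0.125, either way. A call with a gripper value outside its range is refused whole. The fingers move at their own pace and stop on an object; "force" is the grip in N (left out, the last holds). Time passes only in rows, so rows that do not move let the fingers close. It gives the time, the measured TCP pose, the force, the opening and the grip force at its end, in the units of the state.
- sense(): the state, without advancing time (a new reading comes with each control period).
- grab_frame(name): name is "side" or "top" or "wrist"; returns a dict with "img" (400x640x3 uint8, red, green, blue), "vertical_fov" (degrees; the focal length in pixels is half the picture's height over the tangent of half this angle, whatever the lens; pixels are square), "cx", "cy" (the principal point, pixels), "R" (3x3) and "t" (3): a world point X has camera coordinates R X + t. Camera axes: x right, y down, z forward; pixel columns grow to the right and rows downward; lengths in mm; the calibration is good to about 2 mm. A picture is of the moment at which its call begins. There is no depth.
- sign_off(): hands the job in; it is judged then, once.
The state is a dict: "clock": time; "qpos": joint angles; "qvel": joint speeds; "joint_efforts": joint torques, N m; "eef_pos": TCP position; "tcp_rot": TCP orientation; "contact_force": force on the tool from outside, world axes, zero at the start; "wrist_torque": the same for the moment, N m; "opening": opening from 0.0 (shut) to 1.0 (fully open); "grasp_force": force on a finger pad.
Only numpy, scipy, OpenCV 4.12 (cv2) and the standard library are available. Lean on these libraries where they do the work, as an engineer would, in place of code of your own. Each camera call takes 0.05 s, during which the arm holds its last target. There are 200 camera calls.

## Working session

There is one attempt and no reset: what is moved stays moved. The work goes in short steps, Python scripts to look and compute and a tool call to move; the robot and the scene stay as the last step left them, time stands still between calls to the robot, and variables do not carry over. Pictures are saved under pics/ and viewed, at most 10 in all, crops included, and the job is handed in when it is done.

Besides the shell and the picture viewer there is one more tool, called after "Call:" as name([rows], argument=value, ...), one row to a line, values as JSON. step_arm: Moves the arm, as the interface text tells. Its arguments: {"type":"object","properties":{"motion":{"type":"array","items":{"type":"object","properties":{"claw":{"type":"number"},"delta_pos":{"type":"array","items":{"type":"number"}},"turn":{"type":"number"}}}},"force":{"type":"number"}},"required":["motion"]}

```bash
mkdir -p pics; cat > h.py <<'E'
from rig import *
import numpy as np, cv2
def K(f):
    return 200/np.tan(np.radians(f["vertical_fov"])/2)
def ray(f,u,v,z):
    k=K(f);d=np.array([(u-f["cx"])/k,(v-f["cy"])/k,1.]);R=np.array(f["R"]);t=np.array(f["t"])
    o=-R.T@t;d=R.T@d
    return o+d*(z-o[2])/d[2]
def proj(f,X):
    c=np.array(f["R"])@np.array(X,float)+np.array(f["t"]);k=K(f)
    return np.array([f["cx"]+k*c[0]/c[2],f["cy"]+k*c[1]/c[2]])
def save(f,n): cv2.imwrite("pics/"+n,cv2.cvtColor(f["img"],cv2.COLOR_RGB2BGR))
E
python3 - <<'E'
from h import *
import pickle
d={}
for n in("top","side"):
    f=grab_frame(n);save(f,n+"0.png");d[n]=f
    R=np.array(f["R"]);print(n,f["vertical_fov"],-R.T@np.array(f["t"]),R.round(3).tolist())
pickle.dump(d,open("f0.pkl","wb"));print(sense())
E
```

```text
top 43.00504253901735 [ 197.71631036   60.49019366 1785.5031242 ] [[0.024, -1.0, -0.015], [-0.986, -0.021, -0.168], [0.168, 0.019, -0.986]]
side 57.028838290920156 [ 432.8068016  -833.90247962 1026.69015547] [[0.999, -0.032, -0.003], [-0.025, -0.719, -0.694], [0.02, 0.694, -0.72]]
{'clock': 0.1, 'qpos': array([ 1.20556852e+00,  3.53566459e-01,  1.63406663e+00, -1.07177217e-05,
        1.15521622e+00, -2.41823500e-03]), 'qvel': array([ 0.00012082, -0.00384634, -0.00143925,  0.00040093,  0.0015505 ,
       -0.0002838 ]), 'joint_efforts': array([-2.33498213e-03, -6.06346750e+01, -3.42821288e+01, -1.41602732e-04,
        4.09649103e-03,  3.36973278e-05]), 'eef_pos': array([221.6754175 , 583.91125523, 238.64157876]), 'tcp_rot': array([-3.14033597e+00,  6.76108361e-06,  2.77878742e+00]), 'contact_force': array([-0.59829536, -0.17431661,  0.18413046]), 'wrist_torque': array([-0.00792388,  0.04920898, -0.0525364 ]), 'grasp_force': 0.0, 'opening': 0.999352594989104}
```

View pics/top0.png

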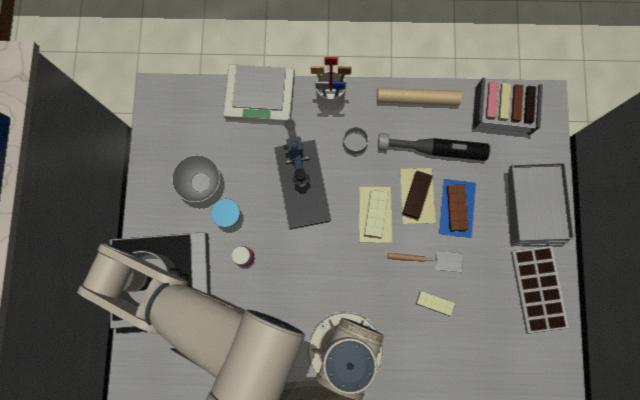

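View pics/side0.png

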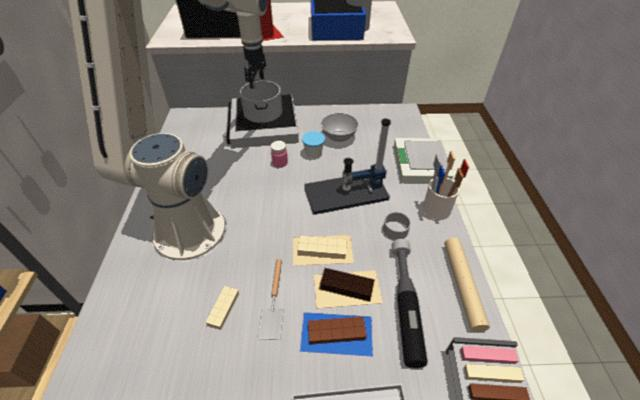

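The milk slab is on the blue mat: top image (458,208), side (336,330). The gauge base is at top (302,185), its open front faces the robot, and the column is at the upper end.

```bash
python3 - <<'E'
from h import *
import pickle
d=pickle.load(open("f0.pkl","rb"))
def big(m,box):
    k=np.zeros(m.shape,np.uint8);x0,y0,x1,y1=box;k[y0:y1,x0:x1]=m[y0:y1,x0:x1]
    c,_=cv2.findContours(k,cv2.RETR_EXTERNAL,cv2.CHAIN_APPROX_NONE);return max(c,key=cv2.contourArea)
def rect(f,c,z):
    P=np.array([ray(f,u,v,z)[:2] for u,v in c[:,0]],np.float32)
    (x,y),(w,h),a=cv2.minAreaRect(P);return round(x,1),round(y,1),round(w,1),round(h,1),round(a,1)
B={"top":dict(mat=(430,170,485,245),base=(265,130,340,235)),"side":dict(mat=(290,305,385,360),base=(295,160,400,220))}
for n in d:
    f=d[n];I=f["img"].astype(int);r,g,b=I[...,0],I[...,1],I[...,2]
    blue=(b>r+50)&(b>g+30); brown=(r>b+25)&(r<150)
    dark=(I.max(2)<75)
    print(n,"mat",rect(f,big(blue,B[n]["mat"]),0))
    for z in(24,32,40):print(" milk",z,rect(f,big(brown,B[n]["mat"]),z))
    c=big(dark,B[n]["base"]);P=np.array([ray(f,u,v,22)[:2] for u,v in c[:,0]])
    print(" base",rect(f,c,22))
    h=cv2.approxPolyDP(cv2.convexHull(c),4,True)[:,0]
    for p in h: print("  ",p,ray(f,*p,22).round(0)[:2])
ims=[]
for n,(x0,y0,x1,y1) in dict(top=(260,110,350,240),side=(290,110,410,230)).items():
    ims.append(cv2.resize(d[n]["img"][y0:y1,x0:x1],(390 if n=="top" else 400,563 if n=="top" else 400),interpolation=cv2.INTER_CUBIC))
ims[1]=cv2.copyMakeBorder(ims[1],0,163,0,0,cv2.BORDER_CONSTANT)
save({"img":np.hstack(ims)},"crop.png")
E
```

```text
top mat (496.6, -388.8, 113.9, 199.9, 84.3)
 milk 24 (495.8, -383.3, 157.4, 58.2, 2.7)
 milk 32 (494.5, -381.2, 156.6, 57.9, 2.7)
 milk 40 (493.1, -379.2, 155.9, 57.7, 2.7)
 base (629.1, 177.2, 245.1, 141.3, 12.5)
   [294 134] [750. 198.]
   [315 148] [699. 120.]
   [321 189] [550.  95.]
   [289 203] [497. 207.]
   [276 153] [678. 260.]
side mat (497.0, -389.9, 115.6, 200.1, 84.4)
 milk 24 (496.9, -389.9, 157.2, 63.6, 2.5)
 milk 32 (496.4, -393.4, 155.9, 63.1, 2.5)
 milk 40 (495.9, -397.0, 154.7, 62.6, 2.5)
 base (583.0, 173.8, 336.0, 195.5, 12.9)
   [385 172] [736. 256.]
   [387 199] [720. 107.]
   [313 213] [441.  47.]
   [305 185] [413. 193.]
   [374 165] [698. 300.]
```

View pics/crop.png

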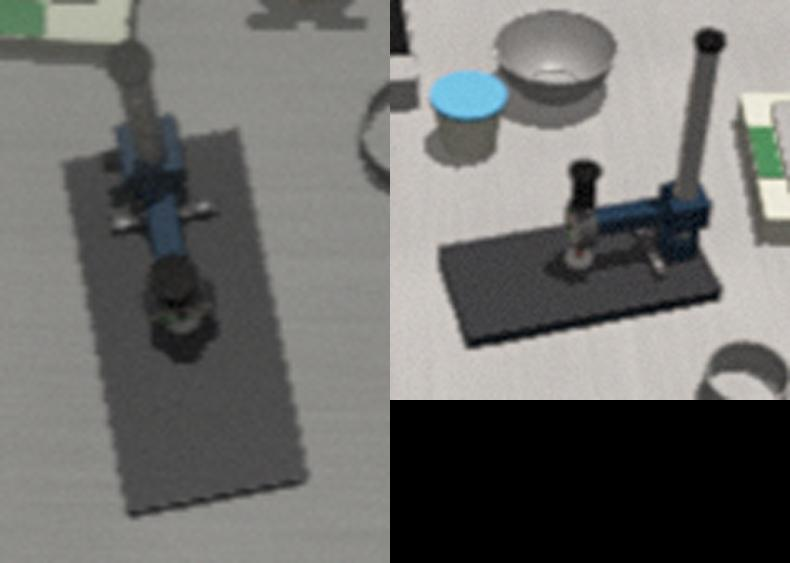

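```bash
python3 - <<'E'
from h import *
import pickle
d=pickle.load(open("f0.pkl","rb"))
P=[ray(d["top"],u,v,22)[:2] for u,v in((274.5,147),(315,139.7),(330.4,221),(289.7,227))]
S=[ray(d["side"],u,v,22)[:2] for u,v in((305,184),(313.5,211.5),(389,196.5))]
print(np.round(P,0).tolist(),np.mean(P,0).round(1),np.round(S,0).tolist(),((S[0]+S[2])/2).round(1))
for a,b in((P[3],P[0]),(P[2],P[1]),(S[1],S[2])):
    e=b-a;print(np.linalg.norm(e),np.degrees(np.arctan2(e[1],e[0])))
for z in (165,170,175): print(z,ray(d["top"],300.4,172,z)[:2],ray(d["side"],348.5,160,z)[:2])
E
```

```text
[[700.0, 266.0], [730.0, 121.0], [436.0, 60.0], [412.0, 202.0]] [569.6 162.2] [[413.0, 198.0], [443.0, 54.0], [730.0, 120.0]] [571.4 159. ]
295.4636983261158 12.658337002402883
300.4413442973544 11.848488955487046
294.3193022720934 12.90412833204279
165 [576.49310011 161.30306817] [572.67189657 169.16959936]
170 [575.3243989  160.99201393] [571.8603224  163.34922372]
175 [574.1556977  160.68095968] [571.04874822 157.52884807]
```

```bash
cat >> h.py <<'E'
from scipy.spatial.transform import Rotation as Ro
def go(x,y,z,yaw=None):
    s=sense();R=Ro.from_euler("xyz",s["tcp_rot"]).as_matrix()
    d=R.T@(np.array([x,y,z])-s["eef_pos"])
    print("t",round(s["clock"],2),"pos",s["eef_pos"].round(1),"rot",s["tcp_rot"].round(4),"tool delta",d.round(1),"rows@40",round(np.abs(d).max()/40,1))
    if yaw is not None: print("turn",round(-((yaw-s["tcp_rot"][2]+np.pi/2)%np.pi-np.pi/2),4))
E
```

Call:
step_arm([
  {"claw": 85, "turn": -0.116, "delta_pos": [0, 0, 0]},
  {"claw": 85, "turn": -0.116, "delta_pos": [0, 0, 0]},
  {"claw": 85, "turn": -0.116, "delta_pos": [0, 0, 0]},
  {"claw": 85, "turn": -0.116, "delta_pos": [0, 0, 0]},
  {"claw": 85, "turn": -0.117, "delta_pos": [0, 0, 0]},
  {"claw": 85, "turn": 0, "delta_pos": [0, 0, 0]},
], force=40)

```text
clock: 0.6
eef_pos: [221.7, 584.1, 238.9]
tcp_rot: [-3.141, -0.0, -2.918]
contact_force: [0.4, 0.0, 0.7]
opening: 0.999
grasp_force: 0.0
```

```bash
python3 -c "
from h import *
go(571,161,235,0.218)"
```

```text
t 0.6 pos [221.7 584.1 238.9] rot [-3.1409e+00 -4.0000e-04 -2.9181e+00] tool delta [-246.8 -490.     4.1] rows@40 12.2
turn 0.0055
```

Call:
step_arm([
  {"claw": 85, "turn": 0, "delta_pos": [-15.4, -30.6, 0]},
  {"claw": 85, "turn": 0, "delta_pos": [-15.4, -30.6, 0]},
  {"claw": 85, "turn": 0, "delta_pos": [-15.4, -30.6, 0]},
  {"claw": 85, "turn": 0, "delta_pos": [-15.4, -30.6, 0]},
  {"claw": 85, "turn": 0, "delta_pos": [-15.4, -30.6, 0]},
  {"claw": 85, "turn": 0, "delta_pos": [-15.4, -30.6, 0]},
  {"claw": 85, "turn": 0, "delta_pos": [-15.4, -30.6, 0]},
  {"claw": 85, "turn": 0, "delta_pos": [-15.4, -30.6, 0]},
])

```text
clock: 1.27
eef_pos: [395.8, 370.5, 239.2]
tcp_rot: [-3.141, -0.0, -2.928]
contact_force: [0.1, 0.3, 0.4]
opening: 0.993
grasp_force: 0.0
```

Call:
step_arm([
  {"claw": 85, "turn": 0, "delta_pos": [-15.4, -30.6, 0]},
  {"claw": 85, "turn": 0, "delta_pos": [-15.4, -30.6, 0]},
  {"claw": 85, "turn": 0, "delta_pos": [-15.4, -30.6, 0]},
  {"claw": 85, "turn": 0, "delta_pos": [-15.4, -30.6, 0]},
  {"claw": 85, "turn": 0, "delta_pos": [-15.4, -30.6, 0]},
  {"claw": 85, "turn": 0, "delta_pos": [-15.4, -30.6, 0]},
  {"claw": 85, "turn": 0, "delta_pos": [-15.4, -30.6, 0]},
  {"claw": 85, "turn": 0, "delta_pos": [0, 0, 0]},
])

```text
clock: 1.93
eef_pos: [549.8, 182.1, 239.2]
tcp_rot: [-3.14, 0.001, -2.931]
contact_force: [-0.1, 0.2, 0.2]
opening: 0.995
grasp_force: 0.0
```

```bash
python3 -c "
from h import *
go(571,161,137,0.218)
f=grab_frame('wrist');save(f,'w1.png')
R=np.array(f['R']);print(-R.T@np.array(f['t']),R.round(3).tolist())
print(proj(f,[571,161,172]))"
```

```text
t 1.93 pos [549.8 182.1 239.2] rot [-3.1398e+00  1.3000e-03 -2.9307e+00] tool delta [-16.2 -24.9 102.2] rows@40 2.6
turn -0.0071
[477.92462975 166.64710804 373.53865359] [[-0.209, 0.978, -0.001], [0.936, 0.2, 0.29], [0.283, 0.06, -0.957]]
[285.6121632  240.17378839]
```

View pics/w1.png

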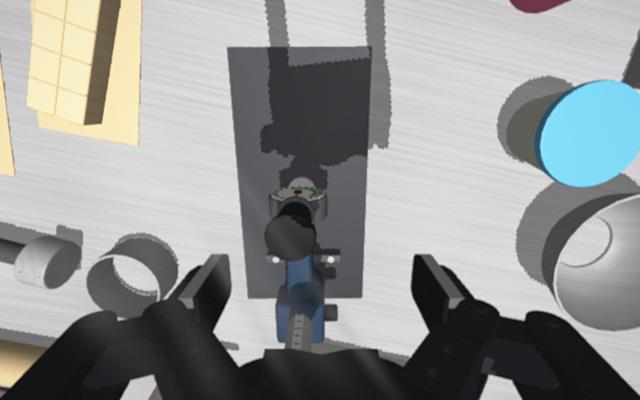

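The wrist view shows the head at (291,238), and the base corners at (228,47), (371,47), (362,297), (248,297).

```bash
python3 -c "
from h import *
f=grab_frame('wrist')
for z in(168,172,176):print(ray(f,291,238,z).round(1))
P=[ray(f,u,v,22)[:2] for u,v in((228,47),(371,47),(362,297),(248,297))]
print(np.round(P,1).tolist(),np.mean(P,0))
for a,b in((0,3),(1,2)):
    e=P[b]-P[a];print(np.linalg.norm(e),np.arctan2(e[1],e[0]))
e=P[1]-P[0];print(np.linalg.norm(e),np.arctan2(e[1],e[0])-np.pi/2)
go(571,161,137,0.218)
"
```

```text
[568.5 166.2 168. ]
[566.7 166.3 172. ]
[564.9 166.3 176. ]
[[437.7, 62.6], [407.0, 206.7], [696.7, 270.6], [727.7, 124.9]] [567.28504311 166.21612238]
296.59790177678997 0.21161353944410674
296.67979900115165 0.2169981976738081
147.31418398301238 0.20990340801430651
t 2.03 pos [547.1 185.1 238.9] rot [ 3.1415e+00 -7.0000e-04 -2.9294e+00] tool delta [-18.3 -28.6 101.9] rows@40 2.5
turn -0.0058
```

Call:
step_arm([
  {"claw": 85, "turn": 0, "delta_pos": [-17.6, -26.9, 0]},
  {"claw": 85, "turn": 0, "delta_pos": [0, 0, 0]},
  {"claw": 85, "turn": 0, "delta_pos": [0, 0, 25]},
  {"claw": 85, "turn": 0, "delta_pos": [0, 0, 25]},
  {"claw": 85, "turn": 0, "delta_pos": [0, 0, 25]},
  {"claw": 85, "turn": 0, "delta_pos": [0, 0, 13]},
  {"claw": 85, "turn": 0, "delta_pos": [0, 0, 8]},
  {"claw": 85, "turn": 0, "delta_pos": [0, 0, 0]},
])

```text
clock: 2.7
eef_pos: [568.0, 164.4, 141.6]
tcp_rot: [3.142, -0.003, -2.924]
contact_force: [0.4, -0.9, 0.2]
opening: 0.996
grasp_force: 0.0
```

```bash
python3 -c "
from h import *
go(570,162.5,137,0.214)
f=grab_frame('wrist');save(f,'w2.png');g=grab_frame('side');save({'img':np.hstack([f['img'][:,160:560],cv2.resize(g['img'][100:240,270:410],(400,400))])},'w2.png')"
```

```text
t 2.7 pos [568.  164.4 141.6] rot [ 3.1416 -0.0032 -2.9237] tool delta [-1.5 -2.3  4.6] rows@40 0.1
turn 0.0038
```

View pics/w2.png

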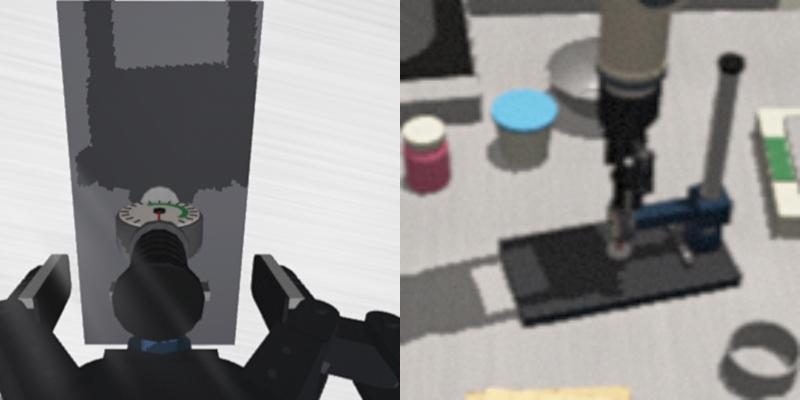

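The head is centred between the pads (crop x 157 against 162), so I'll close on it and lift.

Call:
step_arm([
  {"claw": 20, "turn": 0, "delta_pos": [0, 0, 0]},
  {"claw": 20, "turn": 0, "delta_pos": [0, 0, 0]},
  {"claw": 20, "turn": 0, "delta_pos": [0, 0, 0]},
  {"claw": 20, "turn": 0, "delta_pos": [0, 0, 0]},
  {"claw": 20, "turn": 0, "delta_pos": [0, 0, 0]},
  {"claw": 20, "turn": 0, "delta_pos": [0, 0, 0]},
  {"claw": 20, "turn": 0, "delta_pos": [0, 0, 0]},
  {"claw": 20, "turn": 0, "delta_pos": [0, 0, 0]},
], force=50)

```text
clock: 3.47
eef_pos: [570.0, 163.7, 143.5]
tcp_rot: [-3.141, 0.001, -2.923]
contact_force: [1.0, -1.2, 1.2]
opening: 0.419
grasp_force: 49.6
```

```bash
python3 -c "
from h import *
go(570,162.5,190)"
```

```text
t 3.47 pos [570.  163.7 143.5] rot [-3.1415e+00  7.0000e-04 -2.9234e+00] tool delta [  0.3  -1.2 -46.5] rows@40 1.2
```

Call:
step_arm([
  {"claw": 20, "turn": 0, "delta_pos": [0, 0, -4]},
  {"claw": 20, "turn": 0, "delta_pos": [0, 0, -6]},
  {"claw": 20, "turn": 0, "delta_pos": [0, 0, -6]},
  {"claw": 20, "turn": 0, "delta_pos": [0, 0, -6]},
  {"claw": 20, "turn": 0, "delta_pos": [0, 0, 0]},
])

```text
clock: 3.88
eef_pos: [570.0, 163.7, 165.4]
tcp_rot: [-3.141, 0.0, -2.923]
contact_force: [2.5, -0.7, 1.0]
opening: 0.418
grasp_force: 51.4
```

```bash
python3 -c "
from h import *
go(570,162.5,190)
f=grab_frame('wrist');g=grab_frame('side');save({'img':np.hstack([f['img'][:,160:560],cv2.resize(g['img'][100:240,270:410],(400,400))])},'w3.png')"
```

```text
t 3.88 pos [570.  163.7 165.4] rot [-3.1414e+00  4.0000e-04 -2.9235e+00] tool delta [  0.3  -1.2 -24.6] rows@40 0.6
```

View pics/w3.png

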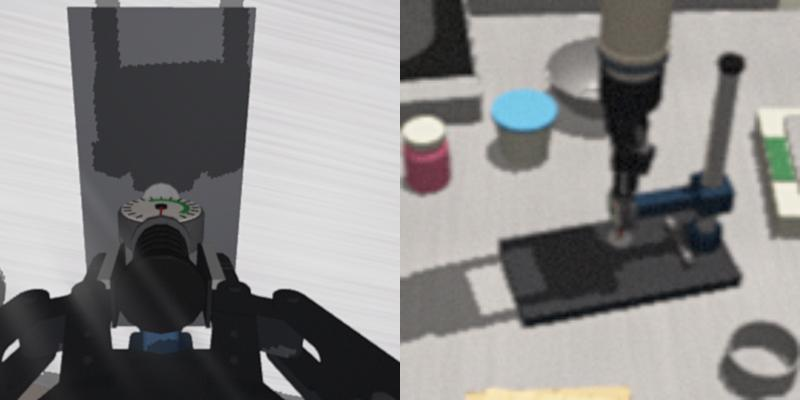

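The carriage is rising with the gripper, so I'll continue up.

Call:
step_arm([
  {"claw": 20, "turn": 0, "delta_pos": [0, 0, -6]},
  {"claw": 20, "turn": 0, "delta_pos": [0, 0, -6]},
  {"claw": 20, "turn": 0, "delta_pos": [0, 0, -6]},
  {"claw": 20, "turn": 0, "delta_pos": [0, 0, -6]},
  {"claw": 20, "turn": 0, "delta_pos": [0, 0, -6]},
  {"claw": 20, "turn": 0, "delta_pos": [0, 0, 0]},
  {"claw": 20, "turn": 0, "delta_pos": [0, 0, 0]},
])

```text
clock: 4.57
eef_pos: [570.0, 163.7, 195.4]
tcp_rot: [-3.141, 0.001, -2.923]
contact_force: [4.1, -1.5, 0.6]
opening: 0.42
grasp_force: 51.6
```

Call:
step_arm([
  {"claw": 85, "turn": 0, "delta_pos": [0, 0, 0]},
  {"claw": 85, "turn": 0, "delta_pos": [0, 0, 0]},
  {"claw": 85, "turn": 0, "delta_pos": [0, 0, 0]},
  {"claw": 85, "turn": 0, "delta_pos": [0, 0, 0]},
  {"claw": 85, "turn": 0, "delta_pos": [0, 0, 0]},
  {"claw": 85, "turn": 0, "delta_pos": [0, 0, -30]},
  {"claw": 85, "turn": 0, "delta_pos": [0, 0, -30]},
  {"claw": 85, "turn": 0, "delta_pos": [0, 0, 0]},
])

```text
clock: 5.23
eef_pos: [572.3, 164.6, 260.8]
tcp_rot: [3.141, 0.008, -2.923]
contact_force: [1.6, 0.2, -0.6]
opening: 0.998
grasp_force: 0.0
```

```bash
python3 -c "
from h import *
go(481,-384,240,0.045)"
```

```text
t 5.23 pos [572.3 164.6 260.8] rot [ 3.1411  0.0076 -2.9234] tool delta [ 208.  -515.8   18.9] rows@40 12.9
turn 0.1732
```

Call:
step_arm([
  {"claw": 85, "turn": 0, "delta_pos": [0, 0, -12]},
  {"claw": 85, "turn": 0, "delta_pos": [12.2, -30.3, 0]},
  {"claw": 85, "turn": 0, "delta_pos": [12.2, -30.3, 0]},
  {"claw": 85, "turn": 0, "delta_pos": [12.2, -30.3, 0]},
  {"claw": 85, "turn": 0, "delta_pos": [12.2, -30.3, 0]},
  {"claw": 85, "turn": 0, "delta_pos": [12.2, -30.3, 0]},
  {"claw": 85, "turn": 0, "delta_pos": [12.2, -30.3, 0]},
  {"claw": 85, "turn": 0, "delta_pos": [12.2, -30.3, 0]},
])

```text
clock: 5.9
eef_pos: [531.3, -63.1, 267.2]
tcp_rot: [3.141, -0.001, -2.923]
contact_force: [0.4, -0.6, -0.2]
opening: 0.995
grasp_force: 0.0
```

Call:
step_arm([
  {"claw": 85, "turn": 0, "delta_pos": [12.2, -30.3, 0]},
  {"claw": 85, "turn": 0, "delta_pos": [12.2, -30.3, 0]},
  {"claw": 85, "turn": 0, "delta_pos": [12.2, -30.3, 0]},
  {"claw": 85, "turn": 0, "delta_pos": [12.2, -30.3, 0]},
  {"claw": 85, "turn": 0, "delta_pos": [12.2, -30.3, 0]},
  {"claw": 85, "turn": 0, "delta_pos": [12.2, -30.3, 0]},
  {"claw": 85, "turn": 0, "delta_pos": [12.2, -30.3, 0]},
  {"claw": 85, "turn": 0, "delta_pos": [12.2, -30.3, 0]},
])

```text
clock: 6.57
eef_pos: [488.6, -320.9, 267.1]
tcp_rot: [3.141, -0.001, -2.923]
contact_force: [1.8, 0.6, 0.6]
opening: 0.996
grasp_force: 0.0
```

Call:
step_arm([
  {"claw": 85, "turn": 0, "delta_pos": [12.2, -30.3, 0]},
  {"claw": 85, "turn": 0, "delta_pos": [12.2, -30.3, 0]},
  {"claw": 85, "turn": 0.0865, "delta_pos": [0, 0, 0]},
  {"claw": 85, "turn": 0.0865, "delta_pos": [0, 0, 0]},
  {"claw": 85, "turn": 0, "delta_pos": [0, 0, 40]},
  {"claw": 85, "turn": 0, "delta_pos": [0, 0, 40]},
  {"claw": 85, "turn": 0, "delta_pos": [0, 0, 0]},
  {"claw": 85, "turn": 0, "delta_pos": [0, 0, 0]},
])

```text
clock: 7.23
eef_pos: [477.3, -382.9, 185.7]
tcp_rot: [3.138, -0.004, -3.096]
contact_force: [-0.3, 0.9, 0.5]
opening: 0.994
grasp_force: 0.0
```

```bash
python3 - <<'E'
from h import *
f=grab_frame('wrist');g=grab_frame('side');save(f,'w4.png')
go(481,-384,150,0.045)
r,gg,b=[f['img'][...,i].astype(int) for i in range(3)]
m=((r>b+25)&(r<170)&(r>gg+20)).astype(np.uint8)
c,_=cv2.findContours(m,cv2.RETR_EXTERNAL,cv2.CHAIN_APPROX_NONE);c=max(c,key=cv2.contourArea);print(cv2.boundingRect(c))
for z in(0,28,36):
    P=np.array([ray(f,u,v,z)[:2] for u,v in c[:,0]],np.float32);print(z,cv2.minAreaRect(P))
s=g['img'][100:240,270:410];save({'img':cv2.resize(s,(560,560),interpolation=cv2.INTER_CUBIC)},'s4.png')
E
```

```text
t 7.33 pos [ 479.5 -384.6  189.1] rot [-3.1405e+00  1.2000e-03 -3.0962e+00] tool delta [-1.5  0.5 39.1] rows@40 1.0
turn 0.0004
(286, 123, 62, 153)
0 ((503.5909423828125, -385.07733154296875), (171.48345947265625, 63.131473541259766), 2.717097520828247)
28 ((494.9481506347656, -385.24615478515625), (156.49896240234375, 57.61495590209961), 2.7170798778533936)
36 ((492.4787902832031, -385.2943420410156), (152.2176971435547, 56.0388069152832), 2.7170863151550293)
```

View pics/w4.png

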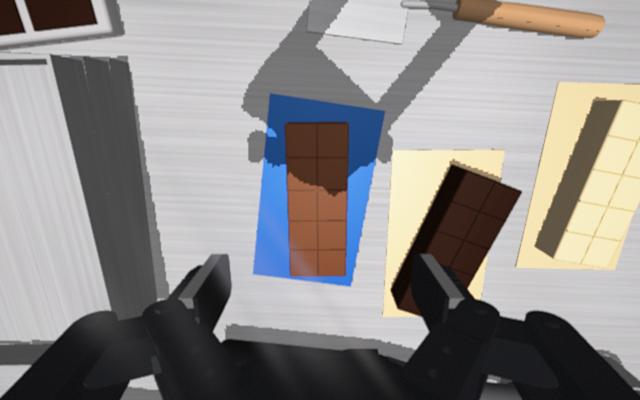

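View pics/s4.png

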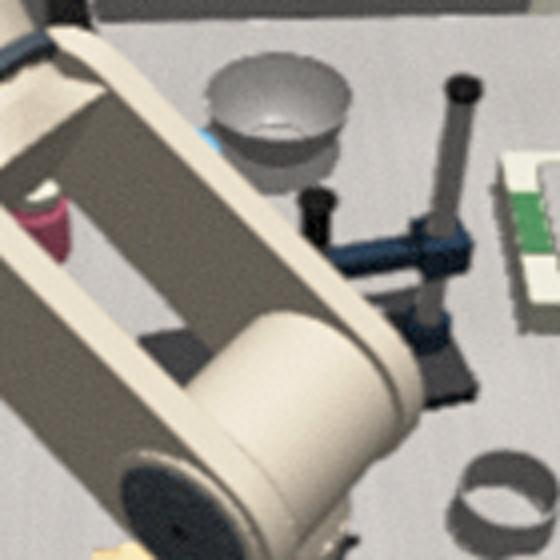

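Call:
step_arm([
  {"claw": 85, "turn": 0, "delta_pos": [0, -1, 38]},
  {"claw": 85, "turn": 0, "delta_pos": [0, 0, 38]},
  {"claw": 85, "turn": 0, "delta_pos": [0, 0, 38]},
  {"claw": 85, "turn": 0, "delta_pos": [0, 0, 30]},
  {"claw": 85, "turn": 0, "delta_pos": [0, 0, 15]},
  {"claw": 85, "turn": 0, "delta_pos": [0, 0, 9]},
  {"claw": 85, "turn": 0, "delta_pos": [0, 0, 0]},
  {"claw": 85, "turn": 0, "delta_pos": [0, 0, 0]},
])

```text
clock: 8.0
eef_pos: [480.1, -386.0, 21.1]
tcp_rot: [-3.14, 0.002, -3.096]
contact_force: [0.0, 0.7, 0.5]
opening: 0.996
grasp_force: 0.0
```

```bash
python3 -c "
from h import *
go(479.5,-385.7,11,0.0474)"
```

```text
t 8.0 pos [ 480.1 -386.    21.1] rot [-3.1399e+00  1.9000e-03 -3.0963e+00] tool delta [ 0.6  0.3 10.1] rows@40 0.3
turn -0.0021
```

Call:
step_arm([
  {"claw": 85, "turn": 0, "delta_pos": [0, 0, 9]},
  {"claw": 85, "turn": 0, "delta_pos": [0, 0, 0]},
  {"claw": 50, "turn": 0, "delta_pos": [0, 0, 0]},
  {"claw": 50, "turn": 0, "delta_pos": [0, 0, 0]},
  {"claw": 50, "turn": 0, "delta_pos": [0, 0, 0]},
  {"claw": 50, "turn": 0, "delta_pos": [0, 0, 0]},
  {"claw": 50, "turn": 0, "delta_pos": [0, 0, 0]},
  {"claw": 50, "turn": 0, "delta_pos": [0, 0, 0]},
], force=60)

```text
clock: 8.67
eef_pos: [479.2, -385.4, 11.3]
tcp_rot: [-3.141, 0.001, -3.096]
contact_force: [-0.7, 0.7, 6.3]
opening: 0.69
grasp_force: 65.4
```

Call:
step_arm([
  {"claw": 50, "turn": 0, "delta_pos": [0, 0, -5]},
  {"claw": 50, "turn": 0, "delta_pos": [0, 0, -15]},
  {"claw": 50, "turn": 0, "delta_pos": [0, 0, -25]},
  {"claw": 50, "turn": 0, "delta_pos": [0, 0, -30]},
  {"claw": 50, "turn": 0, "delta_pos": [0, 0, -30]},
  {"claw": 50, "turn": 0, "delta_pos": [0, 0, -30]},
  {"claw": 50, "turn": 0, "delta_pos": [0, 0, 0]},
])

```text
clock: 9.25
eef_pos: [481.3, -387.0, 151.6]
tcp_rot: [-3.136, 0.006, -3.096]
contact_force: [1.3, -2.1, -2.2]
opening: 0.684
grasp_force: 65.4
```

```bash
python3 - <<'E'
from h import *
print(sense()['opening'],sense()['grasp_force'])
f=grab_frame('wrist');g=grab_frame('side')
save({'img':np.hstack([f['img'][:,160:560],cv2.resize(g['img'][190:370,240:420],(400,400))])},'w5.png')
c=np.array([570,163]);a=0.214;u=np.array([np.cos(a),np.sin(a)])
go(*(c-75*u),150,a)
E
```

```text
0.6844760507244456 65.43105840682983
t 9.35 pos [ 479.2 -385.4  146.7] rot [-3.1399e+00  1.8000e-03 -3.0963e+00] tool delta [-41.6 531.1  -4.2] rows@40 13.3
turn -0.1687
```

View pics/w5.png

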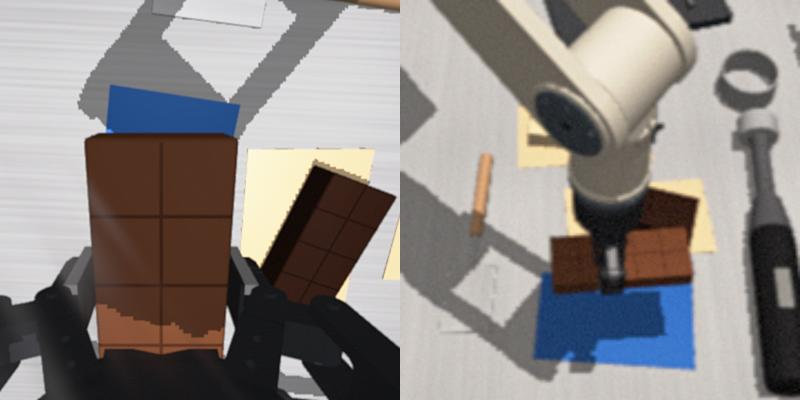

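The slab is held level. I'll carry it to in front of the gauge.

Call:
step_arm([
  {"claw": 50, "turn": 0, "delta_pos": [0.7, 15, 0]},
  {"claw": 50, "turn": 0, "delta_pos": [0.7, 25, 0]},
  {"claw": 50, "turn": 0, "delta_pos": [0.7, 30, 0]},
  {"claw": 50, "turn": 0, "delta_pos": [0.7, 30, 0]},
  {"claw": 50, "turn": 0, "delta_pos": [0.7, 30, 0]},
  {"claw": 50, "turn": 0, "delta_pos": [0.7, 30, 0]},
  {"claw": 50, "turn": 0, "delta_pos": [0.7, 30, 0]},
  {"claw": 50, "turn": 0, "delta_pos": [0.7, 30, 0]},
])

```text
clock: 10.02
eef_pos: [461.1, -163.1, 143.6]
tcp_rot: [3.14, -0.003, -3.097]
contact_force: [0.5, 0.6, -1.9]
opening: 0.683
grasp_force: 65.4
```

Call:
step_arm([
  {"claw": 50, "turn": 0, "delta_pos": [0.7, 30, 0]},
  {"claw": 50, "turn": 0, "delta_pos": [0.7, 30, 0]},
  {"claw": 50, "turn": 0, "delta_pos": [0.7, 30, 0]},
  {"claw": 50, "turn": 0, "delta_pos": [0.7, 30, 0]},
  {"claw": 50, "turn": 0, "delta_pos": [0.7, 30, 0]},
  {"claw": 50, "turn": 0, "delta_pos": [0.7, 30, 0]},
  {"claw": 50, "turn": 0, "delta_pos": [0.7, 30, 0]},
  {"claw": 50, "turn": 0, "delta_pos": [0.7, 30, 0]},
])

```text
clock: 10.68
eef_pos: [444.4, 75.5, 143.8]
tcp_rot: [-3.141, -0.003, -3.096]
contact_force: [0.7, 0.1, -3.5]
opening: 0.682
grasp_force: 65.4
```

Call:
step_arm([
  {"claw": 50, "turn": 0, "delta_pos": [0.7, 28, 0]},
  {"claw": 50, "turn": 0, "delta_pos": [0.7, 15, 0]},
  {"claw": 50, "turn": -0.056, "delta_pos": [0, 0, 0]},
  {"claw": 50, "turn": -0.056, "delta_pos": [0, 0, 0]},
  {"claw": 50, "turn": -0.056, "delta_pos": [0, 0, 0]},
  {"claw": 50, "turn": 0, "delta_pos": [0, 0, 0]},
  {"claw": 50, "turn": 0, "delta_pos": [0, 0, 0]},
])

```text
clock: 11.27
eef_pos: [442.0, 116.8, 144.1]
tcp_rot: [-3.142, -0.003, -2.93]
contact_force: [0.4, -0.3, -2.2]
opening: 0.686
grasp_force: 65.5
```

```bash
python3 - <<'E'
from h import *
import pickle
f=grab_frame('wrist');g=grab_frame('side')
save({'img':np.hstack([f['img'][:,160:560],cv2.resize(g['img'][90:270,240:420],(400,400))])},'w6.png')
pickle.dump(f,open('w6.pkl','wb'))
c=np.array([570,163]);a=0.214;u=np.array([np.cos(a),np.sin(a)])
go(*(c-130*u),38,a)
E
```

```text
t 11.37 pos [442.6 116.8 144.6] rot [-3.1416e+00 -1.5000e-03 -2.9301e+00] tool delta [ -4.4  18.1 106.6] rows@40 2.7
turn -0.0025
```

View pics/w6.png

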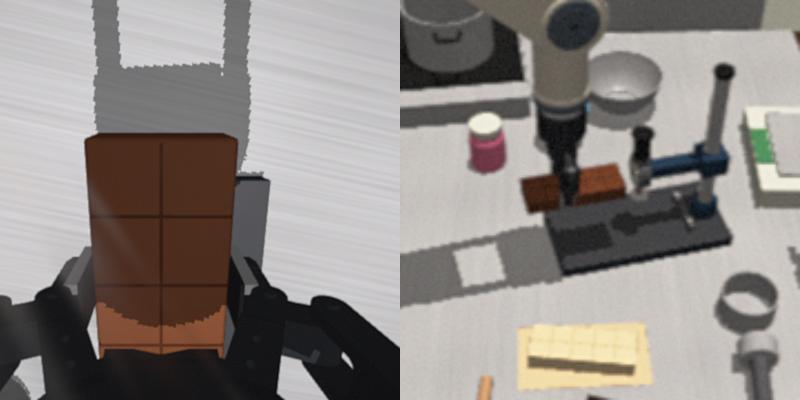

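Call:
step_arm([
  {"claw": 50, "turn": 0, "delta_pos": [0, 9, 0]},
  {"claw": 50, "turn": 0, "delta_pos": [0, 9, 0]},
  {"claw": 50, "turn": 0, "delta_pos": [0, 0, 25]},
  {"claw": 50, "turn": 0, "delta_pos": [0, 0, 30]},
  {"claw": 50, "turn": 0, "delta_pos": [0, 0, 25]},
  {"claw": 50, "turn": 0, "delta_pos": [0, 0, 15]},
  {"claw": 50, "turn": 0, "delta_pos": [0, 0, 8]},
  {"claw": 50, "turn": 0, "delta_pos": [0, 0, 0]},
])

```text
clock: 12.03
eef_pos: [438.5, 134.8, 40.9]
tcp_rot: [-3.141, -0.003, -2.928]
contact_force: [-0.4, 0.1, -2.1]
opening: 0.69
grasp_force: 65.4
```

```bash
python3 - <<'E'
from h import *
c=np.array([570,163]);a=0.214;u=np.array([np.cos(a),np.sin(a)])
go(*(c-80*u),37,a)
E
```

```text
t 12.03 pos [438.5 134.8  40.9] rot [-3.1415e+00 -2.8000e-03 -2.9285e+00] tool delta [-54.5  -0.3   3.7] rows@40 1.4
turn -0.0009
```

Call:
step_arm([
  {"claw": 50, "turn": 0, "delta_pos": [-9, 0, 0]},
  {"claw": 50, "turn": 0, "delta_pos": [-15, 0, 0]},
  {"claw": 50, "turn": 0, "delta_pos": [-15, 0, 0]},
  {"claw": 50, "turn": 0, "delta_pos": [-13, 0, 0]},
  {"claw": 50, "turn": 0, "delta_pos": [0, 0, 0]},
  {"claw": 50, "turn": 0, "delta_pos": [0, 0, 3]},
  {"claw": 50, "turn": 0, "delta_pos": [0, 0, 1]},
  {"claw": 50, "turn": 0, "delta_pos": [0, 0, 0]},
])

```text
clock: 12.7
eef_pos: [489.6, 145.3, 38.2]
tcp_rot: [-3.142, -0.001, -2.928]
contact_force: [-0.5, 0.3, -2.6]
opening: 0.689
grasp_force: 65.5
```

Call:
step_arm([
  {"claw": 50, "turn": 0, "delta_pos": [0, 0, 1]},
  {"claw": 50, "turn": 0, "delta_pos": [0, 0, 0]},
  {"claw": 50, "turn": 0, "delta_pos": [0, 0, 0]},
])

```text
clock: 12.95
eef_pos: [490.2, 145.4, 37.3]
tcp_rot: [-3.142, -0.0, -2.928]
contact_force: [-0.0, 0.8, -2.7]
opening: 0.69
grasp_force: 65.5
```

Call:
step_arm([
  {"claw": 50, "turn": 0, "delta_pos": [0, 0, 1.5]},
  {"claw": 50, "turn": 0, "delta_pos": [0, 0, 1]},
  {"claw": 50, "turn": 0, "delta_pos": [0, 0, 0]},
  {"claw": 50, "turn": 0, "delta_pos": [0, 0, 0]},
])

```text
clock: 13.28
eef_pos: [490.4, 145.5, 34.7]
tcp_rot: [-3.142, -0.0, -2.928]
contact_force: [-0.1, 0.2, -2.9]
opening: 0.687
grasp_force: 65.5
```

Call:
step_arm([
  {"claw": 50, "turn": 0, "delta_pos": [0, 0, 1]},
  {"claw": 50, "turn": 0, "delta_pos": [0, 0, 0]},
  {"claw": 50, "turn": 0, "delta_pos": [0, 0, 0.5]},
  {"claw": 50, "turn": 0, "delta_pos": [0, 0, 0]},
])

```text
clock: 13.62
eef_pos: [490.5, 145.5, 33.3]
tcp_rot: [-3.142, 0.0, -2.928]
contact_force: [0.3, -0.4, -0.8]
opening: 0.689
grasp_force: 65.7
```

Call:
step_arm([
  {"claw": 85, "turn": 0, "delta_pos": [0, 0, 0]},
  {"claw": 85, "turn": 0, "delta_pos": [0, 0, 0]},
  {"claw": 85, "turn": 0, "delta_pos": [0, 0, 0]},
  {"claw": 85, "turn": 0, "delta_pos": [0, 0, -20]},
  {"claw": 85, "turn": 0, "delta_pos": [0, 0, -25]},
  {"claw": 40, "turn": 0, "delta_pos": [25, 0, 0]},
  {"claw": 40, "turn": 0, "delta_pos": [35, 0, 0]},
  {"claw": 40, "turn": 0, "delta_pos": [35, 0, 0]},
], force=20)

```text
clock: 14.28
eef_pos: [397.5, 125.4, 78.8]
tcp_rot: [3.141, 0.002, -2.929]
contact_force: [-1.1, 0.5, 0.5]
opening: 0.599
grasp_force: 0.0
```

```bash
python3 - <<'E'
from h import *
f=grab_frame('wrist')
c=np.array([570,163]);a=0.214;u=np.array([np.cos(a),np.sin(a)]);v=np.array([-u[1],u[0]])
r,gg,b=[f['img'][...,i].astype(int) for i in range(3)]
m=((r>b+20)&(r<170)&(r>gg+15)).astype(np.uint8)
k,_=cv2.findContours(m,cv2.RETR_EXTERNAL,cv2.CHAIN_APPROX_NONE);k=max(k,key=cv2.contourArea);print(cv2.boundingRect(k))
P=np.array([ray(f,p,q,49)[:2]-c for p,q in k[:,0]],np.float32)@np.array([u,v],np.float32).T
print(cv2.minAreaRect(P.astype(np.float32)))
save(f,'w7.png')
go(*(c-175*u),36,a)
E
```

```text
(273, 270, 97, 85)
((-127.10875701904297, -0.3422889709472656), (58.968963623046875, 61.273643493652344), 89.80716705322266)
t 14.33 pos [388.  122.8  77.2] rot [-3.1409 -0.009  -2.9286] tool delta [-11.8   0.7  41.1] rows@40 1.0
turn -0.001
```

View pics/w7.png

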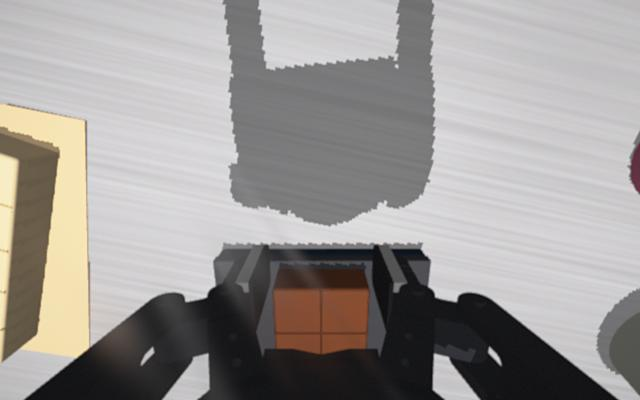

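Call:
step_arm([
  {"claw": 40, "turn": 0, "delta_pos": [0, 0.6, 0]},
  {"claw": 40, "turn": 0, "delta_pos": [0, 0, 15]},
  {"claw": 40, "turn": 0, "delta_pos": [0, 0, 15]},
  {"claw": 40, "turn": 0, "delta_pos": [0, 0, 8]},
  {"claw": 40, "turn": 0, "delta_pos": [0, 0, 0]},
  {"claw": 40, "turn": 0, "delta_pos": [0, 0, 0]},
  {"claw": 40, "turn": 0, "delta_pos": [0, 0, 0]},
])

```text
clock: 14.92
eef_pos: [398.1, 126.1, 40.6]
tcp_rot: [3.142, 0.0, -2.928]
contact_force: [0.0, 0.8, 0.1]
opening: 0.466
grasp_force: 0.0
```

Call:
step_arm([
  {"claw": 40, "turn": 0, "delta_pos": [-7, 0, 0]},
  {"claw": 40, "turn": 0, "delta_pos": [-7, 0, 0]},
  {"claw": 40, "turn": 0, "delta_pos": [-7, 0, 0]},
  {"claw": 40, "turn": 0, "delta_pos": [-7, 0, 0]},
  {"claw": 40, "turn": 0, "delta_pos": [-7, 0, 0]},
  {"claw": 40, "turn": 0, "delta_pos": [-7, 0, 0]},
])

```text
clock: 15.42
eef_pos: [438.7, 134.9, 40.2]
tcp_rot: [-3.142, -0.001, -2.928]
contact_force: [-3.6, -0.3, 4.3]
opening: 0.468
grasp_force: 2.0
```

```bash
python3 - <<'E'
from h import *
c=np.array([570,163]);a=0.214;u=np.array([np.cos(a),np.sin(a)])
go(*(c-91*u),36,a)
E
```

```text
t 15.42 pos [438.7 134.9  40.2] rot [-3.1415e+00 -1.2000e-03 -2.9284e+00] tool delta [-43.3  -0.3   4.2] rows@40 1.1
turn -0.0008
```

Call:
step_arm([
  {"claw": 40, "turn": 0, "delta_pos": [-7, 0, 0]},
  {"claw": 40, "turn": 0, "delta_pos": [-7, 0, 0]},
  {"claw": 40, "turn": 0, "delta_pos": [-7, 0, 0]},
  {"claw": 40, "turn": 0, "delta_pos": [-7, 0, 0]},
  {"claw": 40, "turn": 0, "delta_pos": [-5, 0, 0]},
  {"claw": 40, "turn": 0, "delta_pos": [-3, 0, 0]},
  {"claw": 40, "turn": 0, "delta_pos": [0, 0, 0]},
])

```text
clock: 16.0
eef_pos: [474.9, 142.8, 40.4]
tcp_rot: [3.142, 0.001, -2.928]
contact_force: [-1.3, -0.4, 1.2]
opening: 0.466
grasp_force: 0.0
```

Call:
step_arm([
  {"claw": 40, "turn": 0, "delta_pos": [-2, 0, 0]},
  {"claw": 40, "turn": 0, "delta_pos": [-2, 0, 0]},
  {"claw": 40, "turn": 0, "delta_pos": [0, 0, 0]},
])

```text
clock: 16.25
eef_pos: [477.6, 143.3, 40.3]
tcp_rot: [-3.142, -0.0, -2.928]
contact_force: [-1.2, -0.1, -0.3]
opening: 0.469
grasp_force: 0.6
```

Call:
step_arm([
  {"claw": 40, "turn": 0, "delta_pos": [-1.5, 0, 0]},
  {"claw": 40, "turn": 0, "delta_pos": [-1.5, 0, 0]},
  {"claw": 40, "turn": 0, "delta_pos": [0, 0, 0]},
])

```text
clock: 16.5
eef_pos: [481.1, 144.1, 40.3]
tcp_rot: [3.142, 0.001, -2.928]
contact_force: [-0.1, 0.1, -1.5]
opening: 0.465
grasp_force: 0.6
```

Call:
step_arm([
  {"claw": 40, "turn": 0, "delta_pos": [-1.5, 0, 0]},
  {"claw": 40, "turn": 0, "delta_pos": [-1.5, 0, 0]},
  {"claw": 40, "turn": 0, "delta_pos": [0, 0, 0]},
])

```text
clock: 16.75
eef_pos: [481.3, 144.1, 40.0]
tcp_rot: [-3.141, -0.005, -2.928]
contact_force: [-9.2, -1.6, 7.6]
opening: 0.467
grasp_force: 4.7
```

Call:
step_arm([
  {"claw": 40, "turn": 0, "delta_pos": [-1.5, 0, 0]},
  {"claw": 40, "turn": 0, "delta_pos": [-1, 0, 0]},
  {"claw": 40, "turn": 0, "delta_pos": [0, 0, 0]},
])

```text
clock: 17.0
eef_pos: [481.3, 144.0, 39.6]
tcp_rot: [-3.141, -0.009, -2.929]
contact_force: [-16.1, -3.2, 12.9]
opening: 0.465
grasp_force: 8.2
```

The slab is home: the tool stopped and the force rose to 16 N. I'll back off, rise and close the fingers so I can press the head down from above.

Call:
step_arm([
  {"claw": 40, "turn": 0, "delta_pos": [10, 0, 0]},
  {"claw": 40, "turn": 0, "delta_pos": [25, 0, 0]},
  {"claw": 40, "turn": 0, "delta_pos": [25, 0, 0]},
  {"claw": 0, "turn": 0, "delta_pos": [0, 0, -40]},
  {"claw": 0, "turn": 0, "delta_pos": [0, 0, -40]},
  {"claw": 0, "turn": 0, "delta_pos": [0, 0, -40]},
  {"claw": 0, "turn": 0, "delta_pos": [0, 0, -40]},
  {"claw": 0, "turn": 0, "delta_pos": [0, 0, -40]},
])

```text
clock: 17.67
eef_pos: [427.5, 132.5, 242.7]
tcp_rot: [3.141, 0.002, -2.928]
contact_force: [2.5, -0.3, -0.7]
opening: -0.005
grasp_force: 0.0
```

Call:
step_arm([
  {"claw": 0, "turn": 0, "delta_pos": [0, 0, -40]},
  {"claw": 0, "turn": 0, "delta_pos": [0, 0, 0]},
  {"claw": 0, "turn": 0, "delta_pos": [0, 0, 0]},
  {"claw": 0, "turn": 0, "delta_pos": [0, 0, 0]},
])

```text
clock: 18.0
eef_pos: [427.3, 132.4, 280.1]
tcp_rot: [3.142, 0.001, -2.928]
contact_force: [-0.6, 0.3, -0.0]
opening: 0.001
grasp_force: 0.0
```

```bash
python3 - <<'E'
from h import *
c=np.array([570,163]);a=0.214;u=np.array([np.cos(a),np.sin(a)]);v=np.array([-u[1],u[0]])
f=grab_frame('wrist');g=grab_frame('side')
save({'img':np.hstack([f['img'][:,120:520],cv2.resize(g['img'][100:220,290:410],(400,400),interpolation=cv2.INTER_CUBIC)])},'w8.png')
go(*c,250,a)
r,gg,b=[g['img'][...,i].astype(int) for i in range(3)]
m=((r>b+20)&(r<170)&(r>gg+15)).astype(np.uint8);m[:140]=0;m[215:]=0;m[:,:300]=0;m[:,400:]=0
k,_=cv2.findContours(m,cv2.RETR_EXTERNAL,cv2.CHAIN_APPROX_NONE);k=max(k,key=cv2.contourArea);print(cv2.boundingRect(k))
for z in (22,49):
  P=np.array([ray(g,p,q,z)[:2]-c for p,q in k[:,0]])@np.array([u,v]).T;print(z,P.min(0),P.max(0))
E
```

```text
t 18.1 pos [426.6 132.2 278.9] rot [-3.1414e+00 -2.0000e-03 -2.9284e+00] tool delta [-146.7   -0.2   28.6] rows@40 3.7
turn -0.0008
(324, 177, 45, 21)
22 [-77.59321451 -28.42808909] [92.7356255  54.27271131]
49 [-84.80035367 -53.06071863] [80.95107642 27.41758402]
```

View pics/w8.png

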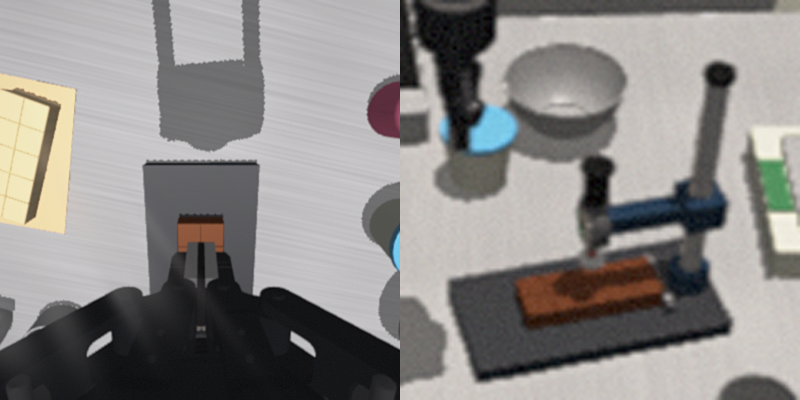

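The slab is home against the stop and square, with the foot clear above it. I have now viewed 12 pictures, over the limit of 10, so the rest goes by numbers only.

Call:
step_arm([
  {"claw": 0, "turn": 0, "delta_pos": [-30, 0, 0]},
  {"claw": 0, "turn": 0, "delta_pos": [-37, 0, 0]},
  {"claw": 0, "turn": 0, "delta_pos": [-37, 0, 0]},
  {"claw": 0, "turn": 0, "delta_pos": [-30, 0, 0]},
  {"claw": 0, "turn": 0, "delta_pos": [-12, 0, 0]},
  {"claw": 0, "turn": 0, "delta_pos": [0, 0, 15]},
  {"claw": 0, "turn": 0, "delta_pos": [0, 0, 15]},
  {"claw": 0, "turn": 0, "delta_pos": [0, 0, 0]},
])

```text
clock: 18.77
eef_pos: [567.9, 162.7, 245.3]
tcp_rot: [-3.141, -0.008, -2.928]
contact_force: [-0.6, -0.5, -0.3]
opening: 0.005
grasp_force: 0.0
```

Call:
step_arm([
  {"claw": 0, "turn": 0, "delta_pos": [0, 0, 4]},
  {"claw": 0, "turn": 0, "delta_pos": [0, 0, 3]},
  {"claw": 0, "turn": 0, "delta_pos": [0, 0, 0]},
])

```text
clock: 19.02
eef_pos: [569.8, 163.3, 242.9]
tcp_rot: [-3.142, -0.001, -2.928]
contact_force: [0.1, -0.4, 0.1]
opening: -0.004
grasp_force: 0.0
```

Call:
step_arm([
  {"claw": 0, "turn": 0, "delta_pos": [0, 0, 2]},
  {"claw": 0, "turn": 0, "delta_pos": [0, 0, 2]},
  {"claw": 0, "turn": 0, "delta_pos": [0, 0, 2]},
  {"claw": 0, "turn": 0, "delta_pos": [0, 0, 0]},
])

```text
clock: 19.35
eef_pos: [569.8, 163.3, 237.2]
tcp_rot: [3.142, -0.0, -2.928]
contact_force: [0.9, 0.2, 0.7]
opening: -0.001
grasp_force: 0.0
```

Call:
step_arm([
  {"claw": 0, "turn": 0, "delta_pos": [0, 0, 2]},
  {"claw": 0, "turn": 0, "delta_pos": [0, 0, 2]},
  {"claw": 0, "turn": 0, "delta_pos": [0, 0, 0]},
])

```text
clock: 19.6
eef_pos: [569.8, 163.3, 232.9]
tcp_rot: [-3.142, -0.001, -2.928]
contact_force: [-0.4, -0.4, -0.3]
opening: 0.01
grasp_force: 0.0
```

Call:
step_arm([
  {"claw": 0, "turn": 0, "delta_pos": [0, 0, 2]},
  {"claw": 0, "turn": 0, "delta_pos": [0, 0, 2]},
  {"claw": 0, "turn": 0, "delta_pos": [0, 0, 0]},
])

```text
clock: 19.85
eef_pos: [569.9, 163.3, 228.9]
tcp_rot: [-3.142, -0.0, -2.928]
contact_force: [0.1, -0.3, 0.6]
opening: -0.0
grasp_force: 0.0
```

Call:
step_arm([
  {"claw": 0, "turn": 0, "delta_pos": [0, 0, 2]},
  {"claw": 0, "turn": 0, "delta_pos": [0, 0, 2]},
  {"claw": 0, "turn": 0, "delta_pos": [0, 0, 0]},
])

```text
clock: 20.1
eef_pos: [570.0, 163.3, 225.0]
tcp_rot: [-3.142, -0.0, -2.928]
contact_force: [0.1, 0.7, 0.0]
opening: 0.002
grasp_force: 0.0
```

Call:
step_arm([
  {"claw": 0, "turn": 0, "delta_pos": [0, 0, 2]},
  {"claw": 0, "turn": 0, "delta_pos": [0, 0, 2]},
  {"claw": 0, "turn": 0, "delta_pos": [0, 0, 0]},
])

```text
clock: 20.35
eef_pos: [569.9, 163.3, 220.9]
tcp_rot: [3.142, -0.0, -2.928]
contact_force: [-0.6, -0.2, -0.0]
opening: 0.001
grasp_force: 0.0
```

```bash
python3 - <<'E'
from h import *
import pickle
g=pickle.load(open('f0.pkl','rb'))['side']
for z in (150,160,170,180,190,200,210,220): print(z,proj(g,[570,163,z]).round(1))
E
```

```text
150 [347.7 164.3]
160 [347.8 162.2]
170 [348.  160.1]
180 [348.1 157.9]
190 [348.3 155.7]
200 [348.5 153.5]
210 [348.6 151.3]
220 [348.8 149.1]
```

Call:
step_arm([
  {"claw": 0, "turn": 0, "delta_pos": [0, 0, 1.5]},
  {"claw": 0, "turn": 0, "delta_pos": [0, 0, 1.5]},
  {"claw": 0, "turn": 0, "delta_pos": [0, 0, 0]},
])

```text
clock: 20.6
eef_pos: [569.9, 163.3, 218.0]
tcp_rot: [-3.142, -0.0, -2.928]
contact_force: [-0.0, -0.3, 1.1]
opening: 0.003
grasp_force: 0.0
```

Call:
step_arm([
  {"claw": 0, "turn": 0, "delta_pos": [0, 0, 1.5]},
  {"claw": 0, "turn": 0, "delta_pos": [0, 0, 1.5]},
  {"claw": 0, "turn": 0, "delta_pos": [0, 0, 0]},
])

```text
clock: 20.85
eef_pos: [570.0, 163.3, 215.0]
tcp_rot: [-3.142, -0.0, -2.928]
contact_force: [0.3, 0.4, -0.4]
opening: 0.004
grasp_force: 0.0
```

```bash
python3 - <<'E'
from h import *
g=grab_frame('side');I=g['img'].astype(int)
import pickle
g0=pickle.load(open('f0.pkl','rb'))['side']['img'].astype(int)
# blue arm block on column: height via blue mask centroid near column
for J in(g0,I):
    r,gg,b=J[...,0],J[...,1],J[...,2]
    m=(b>r+15)&(b<150);m[:120]=0;m[215:]=0;m[:,:352]=0;m[:,400:]=0
    ys,xs=np.nonzero(m);print(len(ys),ys.min(),ys.max(),[(x,ys[xs==x].min(),ys[xs==x].max()) for x in range(358,388,4) if (xs==x).any()])
E
```

```text
295 165 187 [(358, np.int64(172), np.int64(178)), (362, np.int64(171), np.int64(178)), (366, np.int64(170), np.int64(177)), (370, np.int64(170), np.int64(175)), (374, np.int64(165), np.int64(186)), (378, np.int64(170), np.int64(186)), (382, np.int64(166), np.int64(176))]
304 157 204 [(358, np.int64(164), np.int64(204)), (362, np.int64(163), np.int64(170)), (366, np.int64(163), np.int64(169)), (370, np.int64(163), np.int64(168)), (374, np.int64(157), np.int64(187)), (378, np.int64(162), np.int64(187)), (382, np.int64(162), np.int64(179)), (386, np.int64(162), np.int64(164))]
```

```bash
python3 - <<'E'
from h import *
J=cv2.cvtColor(cv2.imread('pics/w8.png'),cv2.COLOR_BGR2RGB)[:,400:].astype(int)
r,gg,b=J[...,0],J[...,1],J[...,2]
m=(b>r+15)&(b<150)
for x in(358,362,366,370):
    y=np.nonzero(m[:,int((x+.5-290)/.3)])[0];y=y[(y>180)&(y<260)];print(x,y.min()*.3+100,y.max()*.3+100)
E
```

```text
358 160.9 168.1
362 160.6 167.5
366 159.7 166.89999999999998
370 159.7 166.0
```

Call:
step_arm([
  {"claw": 0, "turn": 0, "delta_pos": [0, 0, 2]},
  {"claw": 0, "turn": 0, "delta_pos": [0, 0, 2]},
  {"claw": 0, "turn": 0, "delta_pos": [0, 0, 2]},
  {"claw": 0, "turn": 0, "delta_pos": [0, 0, 2]},
])

```text
clock: 21.23
eef_pos: [570.0, 163.3, 207.1]
tcp_rot: [-3.142, 0.0, -2.928]
contact_force: [-0.1, 0.3, 1.4]
opening: -0.003
grasp_force: 0.9
```

```bash
cat > dial.py <<'E'
from h import *
f=grab_frame('wrist');I=f['img'].astype(int);r,g,b=I[...,0],I[...,1],I[...,2]
c=proj(f,[558,160,sense()['eef_pos'][2]-80]);print('dial about',c.round(0), sense()['eef_pos'][2].round(2))
for n,m in(('red',(r>g+50)&(r>b+50)&(b<70)),('green',(g>r+30)&(g>b+20))):
    m=m.copy();x,y=c.astype(int);w=np.zeros_like(m);w[max(0,y-90):y+60,x-80:x+80]=1
    ys,xs=np.nonzero(m&w);print(n,len(xs),(xs.mean().round(1),ys.mean().round(1),xs.min(),xs.max(),ys.min(),ys.max()) if len(xs) else '')
E
python3 dial.py
```

```text
dial about [320. 196.] 206.72
red 22 (np.float64(295.8), np.float64(184.3), np.int64(291), np.int64(321), np.int64(171), np.int64(196))
green 73 (np.float64(333.0), np.float64(191.1), np.int64(312), np.int64(345), np.int64(188), np.int64(197))
```

Call:
step_arm([
  {"claw": 0, "turn": 0, "delta_pos": [0, 0, 2]},
  {"claw": 0, "turn": 0, "delta_pos": [0, 0, 2]},
])

```text
clock: 21.45
eef_pos: [570.0, 163.3, 203.1]
tcp_rot: [-3.142, -0.0, -2.928]
contact_force: [-1.3, -0.4, 1.8]
opening: -0.002
grasp_force: 0.9
```

Call:
step_arm([
  {"claw": 0, "turn": 0, "delta_pos": [0, 0, 1.5]},
  {"claw": 0, "turn": 0, "delta_pos": [0, 0, 1.5]},
])

```text
clock: 21.62
eef_pos: [570.0, 163.3, 200.1]
tcp_rot: [-3.142, -0.0, -2.928]
contact_force: [-0.6, -0.6, 1.9]
opening: 0.005
grasp_force: 0.9
```

Call:
step_arm([
  {"claw": 0, "turn": 0, "delta_pos": [0, 0, 1]},
  {"claw": 0, "turn": 0, "delta_pos": [0, 0, 1]},
])

```text
clock: 21.78
eef_pos: [570.0, 163.3, 198.2]
tcp_rot: [-3.142, -0.0, -2.928]
contact_force: [-0.6, -0.8, 1.3]
opening: -0.0
grasp_force: 0.8
```

```bash
python3 dial.py
```

```text
dial about [320. 196.] 198.0
red 32 (np.float64(293.8), np.float64(192.2), np.int64(290), np.int64(321), np.int64(175), np.int64(234))
green 74 (np.float64(333.2), np.float64(191.2), np.int64(312), np.int64(345), np.int64(188), np.int64(197))
```

```bash
sed -i "s/w\[max(0,y-90):y+60,x-80:x+80\]=1/w[y-25:y+25,x-18:x+35]=1/; s/(r>g+50)&(r>b+50)&(b<70)/(r>g+35)\&(r>b+35)/" dial.py; python3 dial.py
```

```text
dial about [320. 196.] 198.03
red 16 (np.float64(331.4), np.float64(189.5), np.int64(320), np.int64(351), np.int64(175), np.int64(197))
green 74 (np.float64(333.2), np.float64(191.2), np.int64(312), np.int64(345), np.int64(188), np.int64(197))
```

Call:
step_arm([
  {"claw": 0, "turn": 0, "delta_pos": [0, 0, 1]},
  {"claw": 0, "turn": 0, "delta_pos": [0, 0, 1]},
])

```text
clock: 22.05
eef_pos: [570.0, 163.3, 196.3]
tcp_rot: [-3.142, -0.0, -2.928]
contact_force: [-1.0, -0.3, 1.9]
opening: -0.001
grasp_force: 0.8
```

Call:
step_arm([
  {"claw": 0, "turn": 0, "delta_pos": [0, 0, 1]},
  {"claw": 0, "turn": 0, "delta_pos": [0, 0, 1]},
])

```text
clock: 22.22
eef_pos: [569.9, 163.3, 194.2]
tcp_rot: [-3.142, -0.0, -2.928]
contact_force: [-0.8, -0.3, 2.7]
opening: 0.004
grasp_force: 0.8
```

```bash
python3 dial.py
```

```text
dial about [320. 196.] 194.02
red 13 (np.float64(323.2), np.float64(189.2), np.int64(309), np.int64(336), np.int64(176), np.int64(197))
green 75 (np.float64(332.6), np.float64(191.2), np.int64(312), np.int64(345), np.int64(188), np.int64(197))
```

Call:
step_arm([
  {"claw": 0, "turn": 0, "delta_pos": [0, 0, 0.8]},
  {"claw": 0, "turn": 0, "delta_pos": [0, 0, 0.8]},
])

```text
clock: 22.43
eef_pos: [570.0, 163.3, 192.8]
tcp_rot: [-3.142, -0.0, -2.928]
contact_force: [-1.8, -0.7, 5.5]
opening: -0.001
grasp_force: 2.7
```

Call:
step_arm([
  {"claw": 0, "turn": 0, "delta_pos": [0, 0, 0.8]},
  {"claw": 0, "turn": 0, "delta_pos": [0, 0, 0.8]},
])

```text
clock: 22.6
eef_pos: [570.0, 163.3, 191.4]
tcp_rot: [3.142, 0.0, -2.928]
contact_force: [-2.4, 0.1, 5.7]
opening: 0.0
grasp_force: 3.1
```

```bash
python3 dial.py
```

```text
dial about [320. 196.] 191.27
red 28 (np.float64(327.9), np.float64(192.5), np.int64(305), np.int64(339), np.int64(177), np.int64(196))
green 68 (np.float64(332.6), np.float64(190.7), np.int64(312), np.int64(345), np.int64(188), np.int64(197))
```

Foot contact came at TCP z of about 193.7. I'm aiming for about 4.5 mm of stem travel.

Call:
step_arm([
  {"claw": 0, "turn": 0, "delta_pos": [0, 0, 0.8]},
  {"claw": 0, "turn": 0, "delta_pos": [0, 0, 0.8]},
  {"claw": 0, "turn": 0, "delta_pos": [0, 0, 0.6]},
])

```text
clock: 22.9
eef_pos: [570.0, 163.3, 189.3]
tcp_rot: [3.142, 0.0, -2.928]
contact_force: [-2.7, -0.8, 7.3]
opening: 0.0
grasp_force: 3.5
```

```bash
python3 dial.py; python3 - <<'E'
from h import *
f=grab_frame('wrist');I=f['img'].astype(int)
for y in range(180,204):
    print(y,''.join('R' if p[0]>p[1]+35 and p[0]>p[2]+35 else 'G' if p[1]>p[0]+25 and p[1]>p[2]+15 else '#' if p.max()<60 else '.' for p in I[y,280:355]))
E
```

```text
dial about [320. 196.] 189.25
red 31 (np.float64(333.8), np.float64(190.1), np.int64(305), np.int64(343), np.int64(178), np.int64(192))
green 58 (np.float64(331.0), np.float64(191.3), np.int64(312), np.int64(345), np.int64(188), np.int64(197))
180 ........RRRRR..........................................................R...
181 ........RRRRR..............................................................
182 ........RRRRR..............................................................
183 ........RRRR...............................................................
184 ........RRRRR..............................................................
185 ........RRRRRR.............................................................
186 ........RRRRRR.............................................................
187 ........RRRRRRR............................................................
188 ........RRRRRR..................GGGGGGGGGGGGGGGGGGGG.......................
189 ........RRRRR...................GGGGGGG.....GGGGGGGGGGGG...................
190 ........RRRR........................................
[... 363 characters left out ...]
..............................................GGGGG.........
196 ......#....................................................GGGGGG..........
197 .....##...................................................GGGGGG...........
198 .....##.....................................................G..............
199 .....###...............................#####...............................
200 .....####..........................##############.........................#
201 .....######....................######........########....................##
202 .....########................####..................###.................####
203 .....#########..............###.......................#..............######
```

The needle is in the middle of the green sector and the force agrees. I'll lift clear.

Call:
step_arm([
  {"claw": 0, "turn": 0, "delta_pos": [0, 0, 0]},
  {"claw": 0, "turn": 0, "delta_pos": [0, 0, -2]},
  {"claw": 0, "turn": 0, "delta_pos": [0, 0, -10]},
  {"claw": 0, "turn": 0, "delta_pos": [0, 0, -30]},
  {"claw": 0, "turn": 0, "delta_pos": [0, 0, -10]},
  {"claw": 0, "turn": 0, "delta_pos": [0, 0, 0]},
  {"claw": 0, "turn": 0, "delta_pos": [0, 0, 0]},
  {"claw": 0, "turn": 0, "delta_pos": [0, 0, 0]},
])

```text
clock: 23.67
eef_pos: [569.5, 163.2, 240.1]
tcp_rot: [-3.142, -0.001, -2.928]
contact_force: [-0.3, 0.8, 0.2]
opening: 0.003
grasp_force: 0.0
```

```bash
python3 - <<'E'
from h import *
f=grab_frame('wrist');I=f['img'].astype(int);s=sense();print(s['eef_pos'],s['contact_force'])
r,g,b=I[...,0],I[...,1],I[...,2];m=(g>r+25)&(g>b+15);m[:,:280]=0;m[:,370:]=0
ys,xs=np.nonzero(m);y0=int(np.median(ys));x0=int(np.median(xs));print(x0,y0)
for y in range(y0-10,y0+16):
    print(y,''.join('R' if p[0]>p[1]+30 and p[0]>p[2]+30 else 'G' if p[1]>p[0]+25 and p[1]>p[2]+15 else '#' if p.max()<60 else '.' for p in I[y,x0-45:x0+30]))
E
```

```text
[569.34835548 163.14260425 239.81717899] [ 0.30936655  0.75413737 -0.28926077]
336 179
169 ..RRRRRRRRRRRRRRRRRR......................RRRRRRRRRRRRRRR..................
170 ..RRRRRRRRRRRRRRRR.........................RRRRRRRRRRRRR...................
171 ..RRRRRRRRRRRRRRRR..........................RRRRRRRRRRRR...................
172 ..RRRRRRRRRRRRRRR...........................RRRRRRRRRRRR...................
173 ..RRRRRRRRRRRRRRR............................RRRRRRRRRRR...................
174 ..RRRRRRRRRRRR..................................RRRRRRRR...................
175 ..RRRRRRR...........................................RRRRR..................
176 ..RRRRR...............GGGGGGGGGGGGG.GG.........RR......R...................
177 ..RRRRR.....................####.......RRRRRRRRR...........................
178 ..RRR......................#######.RRRRRRRRR.....G.........................
179 ...........................#######.............GGGG........................
180 ............................#####.............GGGGG........................
181 .............................................GGGG
[... 366 characters left out ...]
.....#.................................#######..............
187 .....#####...............###########...............##...#####..............
188 .......##########......###############......####........####...............
189 .......####.#####....###################.....##........#.###...............
190 .......###..####...#######################....#.........####...............
191 ........##.###....#########################....#.........###...............
192 ...........###...###########################............##.................
193 ...........##....############################..........##..................
194 ...........##...#############################..........##..................
```

The reading holds in the green with the robot clear, so I'm handing in.

```bash
python3 -c "
from rig import *
print(sign_off())"
```

```text
the job is handed in; nothing more can be done
None
```

I handed the job in with the milk slab from the blue mat home against the stop and the foot pushed in about 4.5 mm; the needle stayed mid-green after the arm lifted clear. Sign-off returned no verdict, and I viewed 12 pictures, two over the limit of 10.

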